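# Park the glaze roller under the drying shelf

### The job

Take the wooden push paddle from the rubber mat and use it to roll the blue glaze roller gently along its track, through the gap under the low drying shelf, until it drops into the parking groove on the far side and lies still there. Then stand the paddle back on the mat, on its blade and heel. Keep the gripper itself off the freshly glazed roller, and leave the tiles, bottle and knife where they are.

Things in the scene. Friction and masses are not known exactly. Their poses are not given: they have to be found in the camera images.
- track: Fixed straight aluminium channel on the table. Origin on the table below the parking groove's centre; x runs along the channel, the way the roller must travel (about world +y); z up. Channel from x = -280 (open end) to +83 (red end stop 34 high, inner face +75). Smooth floor 12 above the table, inner width 84 (y = +-42), walls 6 thick, tops 27 above the table.
- groove (a point): Centre of the parking groove, at floor height (12 above the table), track axes; yellow dabs on the side walls. A slot across the floor, x = -14 to +14, 8 deep. The roller sinks 5.7 in, on the slot's edges: axis 26 above the table, against 32 on the floor. It drops in by itself once its centre is past the near edge; pushed on, it would climb out again.
- shelf (a point): Centre of the underside of the drying shelf straddling the channel (70 before the groove, 76 above the table), track axes. Plywood board 80 along the track (track x = -110 to -30), 170 across, 10 thick, top 86 above the table; four 12 square legs at track y = +-72, x = -100 and -40. The tile pair on it reaches 110 above the table.
- roller_center (a point): Centre of the blue glaze roller (white stripes, brass ends): cylinder 40 in diameter, 76 long over its stub axles, about 0.22 kg, lying across the channel. It starts on the floor between track x = -215 and -165, before the shelf. It rolls freely; gently means never faster than 0.35 m/s. Its axes spin as it rolls; y is its own axis.
- roller: The same blue glaze roller; origin at its centre.
- paddle: Loose wooden push paddle, about 0.14 kg, standing on the mat on its blade and heel. Origin at underside level, below the orange grip; x along the shaft to the blade, z up. Shaft 18 wide (y), 16 high, centre line 40 above the underside, from x = -67 to 158. Blade: upright plate 64 wide, 8 thick, underside to 48 high, front face at x = 165. Heel block 14 x 34 at x = -60.
- paddle_grip (a point): Middle of the paddle's orange grip (50 long, 18 wide), 40 above its underside: grip here from above, closing across paddle y. Held with the underside 4 above the channel floor, the paddle passes under the shelf with 12 to spare and fingertips 19 below this point clear the channel walls by 10.
- paddle_face (a point): Point on the front face of the paddle's blade, 20 above its underside: 165 ahead of the paddle's origin. It is what pushes the roller.
- paddle_toe (a point): Middle of the blade's lower edge, 161 ahead of the paddle's origin.
- paddle_heel (a point): Middle of the underside of the heel block, 60 behind the paddle's origin.
- mat: Fixed black rubber mat, 300 (x) by 160 (y), 4 thick; origin at the centre of its underside. The paddle starts on it, along its x.
- white_tile: Bystander: loose white tile 60 x 60 x 12 with a green 50 x 50 x 12 one on it (one piece), on the drying shelf.
- red_tile: Bystander: loose red tile 62 x 62 x 14 on the table; origin under its centre.
- glue_bottle: Bystander: small upright white bottle, 34 in diameter, 75 high; origin under its centre.
- knife: Bystander: yellow utility knife 165 x 30 x 18 lying on the table; origin under its middle.

How it is judged:
By the outcome, as a careful person would: the job done as asked, in the order asked, and still so for the second after the job is handed in, with the robot touching nothing.
It also fails if it takes over 54 s, if anything falls off the work surface, if the arm or the gripper's body presses on something with over 40 N, if the wrist force passes 120 N, or if a joint passes its speed limit or range.

### The arm

A 6-joint arm with a two-finger parallel gripper is mounted at the origin on the work surface. World frame = base frame: x ahead of the robot, y to its left, z up, the work surface at z = 0. Lengths are in m, angles in rad, forces in N, time in s.
With the tool pointing down it reaches from about 0.375 to 0.9 m from the base axis. Payload 3.1 kg.
Tool frame: the origin (TCP) lies at the very end of the fingers, on their centre line; the grasp point (between the pads) lies 19 mm behind it; z points along the fingers, y is the line along which they close (so a half turn about z gives the same grasp; the last joint's range is limited). The gripper opens to 85 mm and grips with 20 to 120 N. Pads are 22 mm wide; open, the fingers measure 114 mm over their backs; the gripper's body (76 mm by 85 mm) begins 54 mm behind the grasp point. The pads swing forward as they close: fully open they stand 13 mm farther back than shut.
Start: joints at [0.955, 0.527, 1.433, -0, 1.181, -0.178], TCP at [0.265, 0.566, 0.231] pointing down, gripper open.
Joint ranges: [-3.08, 3.08], [-0.75, 2.2], [0.22, 2.44], [-1.43, 4.57], [0, 2.65], [-2.85, 2.85]. Speed limits (rad/s): [2.79, 2.79, 3.14, 3.14, 3.14, 3.14].

### API

Orientations are given as a unit quaternion [x, y, z, w].
In Python, from station import sense, snapshot, camera_params, sign_off gives the robot as it stands.
- The arm moves only by the shell command python3 -m handwheel 'ROWS' [OPENING] [FORCE]. ROWS is JSON, a list that holds one entry, the list of rows, each a list of 4 numbers: the shift along the tool's x, y, z in units of 25 mm (1.0 is 25 mm), then the turn about the tool's z in units of 6 degrees (1.0 is 6 degrees). A call has 1 to 20 rows; each row shifts and turns the commanded pose from where the row before left it, along the tool's axes as they then stand; what a row does not reach is not made up. A row lasts 1/8 s, in which the tool goes at most 62.5 mm and 10.7 degrees, less where a joint would pass 70% of its speed; a pose out of reach is approached as far as the arm can. A call is refused whole if a number of a shift passes 1 or a number of a turn 1, either way. A call with a gripper value outside its range is refused whole. OPENING is the finger opening in mm, from 0 to 85.4, set as the call begins (- or left out, the last holds). The fingers move at their own pace and stop on an object; FORCE is the grip in N (left out, the last holds). Time passes only in rows, so rows that do not move let the fingers close. It gives the time, the measured TCP pose, the force, the opening and the grip force at its end, in the units of the state.
- sense(): the state, without advancing time (a new reading comes with each control period).
- snapshot(name): name is "side" or "top"; returns (picture, depth): 384x512x3 uint8, red, green, blue; 384x512 float32, m along the optical axis (not along the pixel's ray), 0 where there is no reading.
- camera_params(name): a dict with "mtx" (3x3 intrinsics, pixels), "extrinsics" (4x4, takes a point from camera to world coordinates). Camera axes: x right, y up, looking along -z (the intrinsics and any distortion apply to the point x, -y, -z); pixel columns grow to the right and rows downward; lengths in m; the calibration is good to about 2 mm. A picture is of the moment at which its call begins. camera_params takes no time and is no camera call.
- sign_off(): hands the job in; it is judged then, once.
The state is a dict: "t": time; "q": joint angles; "qd": joint speeds; "tau": joint torques, N m; "tcp_pos": TCP position; "tool_rot": TCP orientation; "force": force on the tool from outside, world axes, zero at the start; "ft_torque": the same for the moment, N m; "finger_gap": opening from 0.0 (shut) to 1.0 (fully open); "gripper_force": force on a finger pad.
Only numpy, scipy, OpenCV 4.12 (cv2) and the standard library are available. Lean on these libraries where they do the work, as an engineer would, in place of code of your own. Each camera call takes 0.05 s, during which the arm holds its last target. There are 200 camera calls.

## Working session

There is one attempt and no reset: what is moved stays moved. The work goes in short steps, Python scripts to look and compute and a shell command to move; the robot and the scene stay as the last step left them, time stands still between calls to the robot, and variables do not carry over. Pictures are saved under pics/ and viewed, at most 10 in all, crops included, and the job is handed in when it is done.

```bash
mkdir -p pics; python3 - <<'E'
from station import *
import cv2,numpy as np
for n in("top","side"):
    p,d=snapshot(n); cv2.imwrite(f"pics/{n}0.png",cv2.resize(p[:,:,::-1],(800,600)));np.save(f"pics/{n}0d.npy",d)
    c=camera_params(n);print(n,c)
print(sense())
E
```

```text
top {'mtx': array([[407.60906107,   0.        , 254.88079139],
       [  0.        , 407.60906107, 186.96018242],
       [  0.        ,   0.        ,   1.        ]]), 'extrinsics': array([[ 0.0278162 ,  0.98167805, -0.18850589,  0.3881887 ],
       [-0.99960653,  0.02799805, -0.00169852, -0.03297598],
       [ 0.00361039,  0.18847897,  0.98207059,  1.03652058],
       [ 0.        ,  0.        ,  0.        ,  1.        ]])}
side {'mtx': array([[401.87997752,   0.        , 258.17521566],
       [  0.        , 401.87997752, 192.50972814],
       [  0.        ,   0.        ,   1.        ]]), 'extrinsics': array([[-9.21362327e-01,  2.90037489e-01, -2.58785081e-01,
         3.17443339e-01],
       [-3.88704433e-01, -6.88465437e-01,  6.12310547e-01,
         5.62479919e-01],
       [-5.71570808e-04,  6.64750779e-01,  7.47064974e-01,
         8.16356277e-01],
       [ 0.00000000e+00,  0.00000000e+00,  0.00000000e+00,
         1.00000000e+00]])}
{'t': 0.1, 'q': array([ 9.54526478e-01,  5.28368281e-01,  1.43379239e+00, -6.50369378e-06,
        1.18138683e+00, -1.78502559e-01]), 'qd': array([-9.22604168e-04, -3.49230886e-03, -3.49020559e-03,  6.28710394e-05,
        1.31075301e-03, -1.35431680e-04]), 'tau': array([-1.20401660e-04, -4.43300807e+01, -1.78586859e+01, -2.05344636e-04,
        3.89420602e-03,  2.58455060e-05]), 'tcp_pos': array([0.26454434, 0.56553583, 0.23042869]), 'tool_rot': array([ 2.17138727e-01,  9.76140265e-01, -9.02423143e-04, -3.75499742e-04]), 'force': array([0.41686181, 0.58487635, 0.16820509]), 'ft_torque': array([-0.01864978, -0.07548071, -0.02444391]), 'gripper_force': 0.0, 'finger_gap': 0.9999128150651571}
```

View pics/top0.png

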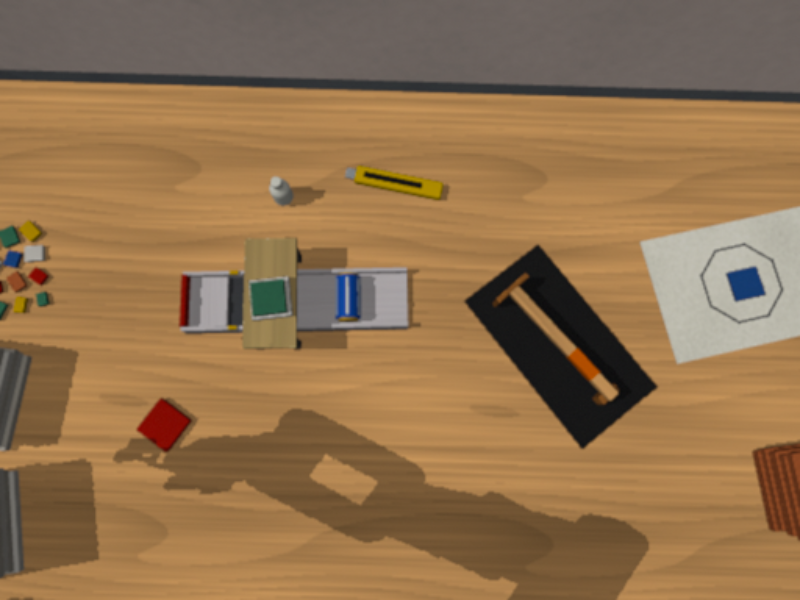

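View pics/side0.png

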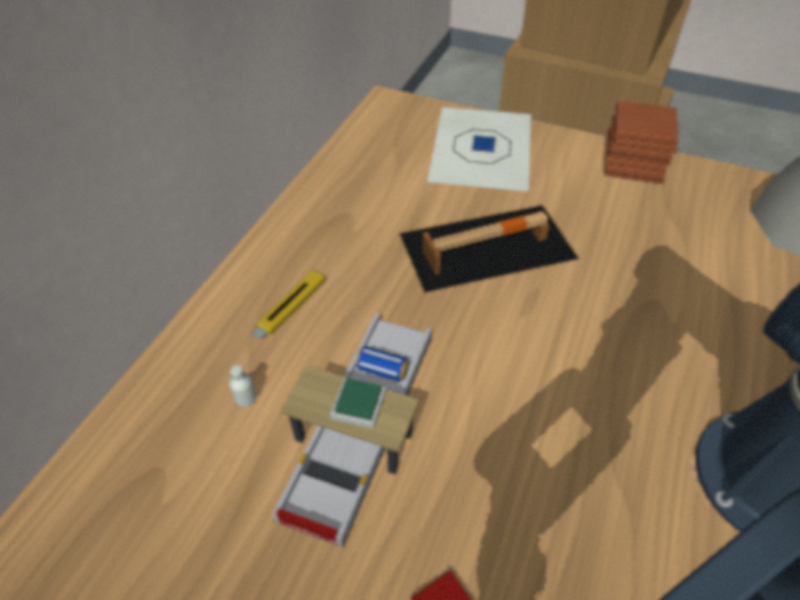

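The top view (800x600 scale) shows the roller at about (347,297), the groove at (235,300), the shelf at (270,293), and the paddle grip at (583,362) with its blade at (512,290). The track travels left (+y). Next I measure with depth.

```bash
cat > h.py <<'E'
from station import *
import cv2,numpy as np
def cloud(n,p=None,d=None):
    if p is None: p,d=snapshot(n)
    c=camera_params(n);K=c["mtx"];E=c["extrinsics"]
    v,u=np.mgrid[:384,:512]
    P=np.stack([(u-K[0,2])/K[0,0]*d,-(v-K[1,2])/K[1,1]*d,-d],-1)@E[:3,:3].T+E[:3,3]
    P[d==0]=np.nan
    return p,P
def box(P,x0,y0,x1,y1):  # in 800-scale pixels
    m=np.zeros(P.shape[:2],bool);s=.64
    m[int(y0*s):int(y1*s),int(x0*s):int(x1*s)]=1;return m
def axis(Q):
    c=Q.mean(0);w=np.linalg.svd(Q-c,full_matrices=False)[2][0];return c,w
E
python3 - <<'E'
from h import *
np.set_printoptions(precision=4,suppress=True)
p,P=cloud("top"); hsv=cv2.cvtColor(p,cv2.COLOR_RGB2HSV); H,S,V=[hsv[...,i].astype(int) for i in range(3)]
z=P[...,2]
m=box(P,470,250,650,440)
wood=m&(z>.044)&(z<.065); Q=P[wood]; print("wood",len(Q),np.median(Q,0))
og=m&(H<12)&(S>200)&(z>.04); print("orange",og.sum(),P[og].mean(0),P[og].min(0),P[og].max(0))
# shaft only: 
c0=P[og].mean(0); far=Q[np.linalg.norm(Q[:,:2]-c0[:2],axis=1)<.145]; c,w=axis(far[:,:2]); print("shaft dir",w,np.degrees(np.arctan2(w[1],w[0])),"c",c, "grip perp off",np.cross(w,c0[:2]-c))
t=(Q[:,:2]-c)@w; print("extent",t.min(),t.max(),"grip t",(c0[:2]-c)@w, c+w*t.min(), c+w*t.max())
mt=m&(V<40); 
r=cv2.minAreaRect(P[box(P,450,230,670,460)&(V<45)&(z<.012)][:,:2].astype(np.float32)*1000);print("mat",r)
# track walls
tb=box(P,165,255,425,345); 
for nm,k in (("track",tb&(z>.02)&(z<.034)),):
    Q=P[k];print(nm,len(Q),Q.min(0),Q.max(0))
    for s,sel in (("hi",Q[:,0]>np.median(Q[:,0])+.03),("lo",Q[:,0]<np.median(Q[:,0])-.03)):
        pass
    md=(Q[:,0].min()+Q[:,0].max())/2
    for s in (Q[Q[:,0]>md+.03],Q[Q[:,0]<md-.03]):
        c,w=axis(s[:,:2]);print(" wall",len(s),c,w,np.degrees(np.arctan2(w[1],w[0])),s[:,1].min(),s[:,1].max())
red=tb&((H<8)|(H>172))&(S>150); print("red",P[red].mean(0),P[red].min(0),P[red].max(0))
bl=tb&(H>100)&(H<130)&(S>120); print("blue",P[bl].mean(0),P[bl].min(0),P[bl].max(0), np.nanmax(z[bl]))
ye=tb&(H>20)&(H<32)&(S>190)&(z<.05); print("yel",[ (u,v,P[v,u]) for v,u in np.argwhere(ye)])
E
```

```text
wood 832 [ 0.5126 -0.2812  0.0517]<stdin>:7: RuntimeWarning: Mean of empty slice.
  ret = um.true_divide(
Traceback (most recent call last):
ValueError: zero-size array to reduction operation minimum which has no identity
```

```bash
python3 - <<'E'
from h import *
p,_=snapshot("top")
a=cv2.resize(p[160:220,105:275,::-1],None,fx=4.7,fy=4.7,interpolation=cv2.INTER_CUBIC)
b=cv2.resize(p[150:290,290:430,::-1],None,fx=2.2,fy=2.2,interpolation=cv2.INTER_CUBIC)
b=cv2.copyMakeBorder(b,0,0,0,a.shape[1]-b.shape[1],cv2.BORDER_CONSTANT)
cv2.imwrite("pics/crop1.png",np.vstack([a,b]))
E
```

```text
(no output)
```

View pics/crop1.png

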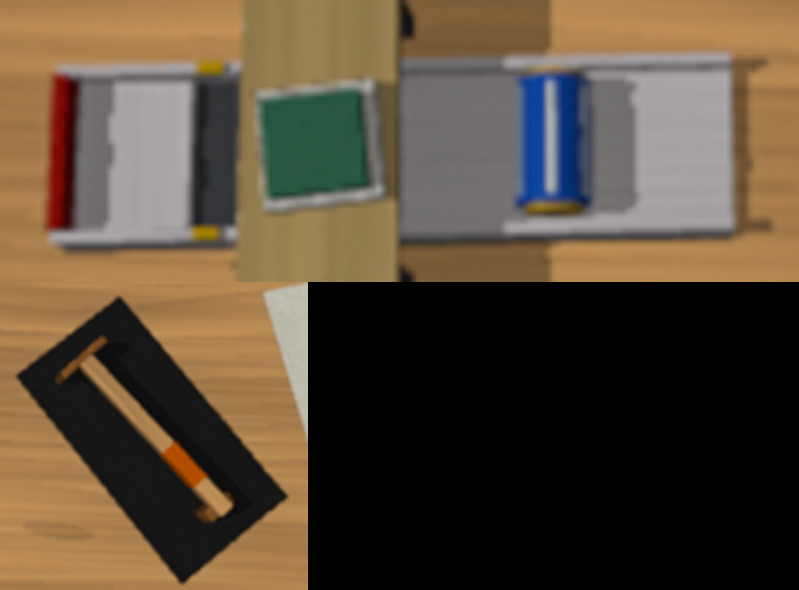

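The crop shows the yellow dabs at crop (209,67) and (205,233), the track's open end at crop x≈733, the roller at (551,140) and the orange grip at (185,465). The orange threshold was too strict, so I loosen it and rerun.

```bash
cat > meas.py <<'E'
from h import *
np.set_printoptions(precision=4,suppress=True)
p,P=cloud("top"); hsv=cv2.cvtColor(p,cv2.COLOR_RGB2HSV); H,S,V=[hsv[...,i].astype(int) for i in range(3)]
z=P[...,2]
m=box(P,470,250,650,440)
Q=P[m&(z>.044)&(z<.065)]
print("px grip",p[int(362*.64),int(583*.64)],hsv[int(362*.64),int(583*.64)],P[int(362*.64),int(583*.64)])
og=m&(H<13)&(S>225)&(V>150)&(z>.04)
if og.sum()<20: og=m&(H<12)&(V>140)&(z>.044)
c0=P[og].mean(0); print("orange",og.sum(),c0)
q=Q[np.linalg.norm(Q[:,:2]-c0[:2],axis=1)<.14]; c,w=axis(q[:,:2]); w*=np.sign(w[1]); print("shaft dir",w,np.degrees(np.arctan2(w[1],w[0])),"grip perp off",w[0]*(c0-[*c,0])[1]-w[1]*(c0-[*c,0])[0])
t=(Q[:,:2]-c0[:2])@w; print("extent rel grip",t.min(),t.max())
r=cv2.minAreaRect(P[box(P,450,230,670,460)&(V<45)&(z<.012)][:,:2].astype(np.float32)*1000);print("mat",r)
tb=box(P,165,255,425,345); Q=P[tb&(z>.02)&(z<.034)]
md=(np.percentile(Q[:,0],1)+np.percentile(Q[:,0],99))/2
for s in (Q[Q[:,0]>md+.04],Q[Q[:,0]<md-.04]):
    c,w=axis(s[:,:2]);w*=np.sign(w[1]);print(" wall",len(s),c,w,np.degrees(np.arctan2(w[1],w[0])),s[:,1].min(),s[:,1].max())
bl=tb&(H>100)&(H<130)&(S>120)&(z>.03); print("blue",P[bl].mean(0),P[bl].min(0),P[bl].max(0))
ye=tb&(H>20)&(H<32)&(S>190)&(z<.05)&(z>.015); print("yel",P[ye&(P[...,0]>md)].mean(0),P[ye&(P[...,0]<md)].mean(0))
sh=box(P,235,225,310,360)&(z>.078)&(z<.094); Q=P[sh]; print("shelf",cv2.minAreaRect(Q[:,:2].astype(np.float32)*1000),Q[:,2].mean())
E
python3 meas.py
```

```text
px grip [177  79   0] [ 13 255 177] [ 0.477  -0.3187  0.0534]
orange 0 [nan nan nan]meas.py:10: RuntimeWarning: Mean of empty slice.
  c0=P[og].mean(0); print("orange",og.sum(),c0)
  ret = um.true_divide(
h.py:14: RuntimeWarning: Mean of empty slice.
  c=Q.mean(0);w=np.linalg.svd(Q-c,full_matrices=False)[2][0];return c,w
Traceback (most recent call last):
  File "meas.py", line 11, in <module>
    q=Q[np.linalg.norm(Q[:,:2]-c0[:2],axis=1)<.14]; c,w=axis(q[:,:2]); w*=np.sign(w[1]); print("shaft dir",w,np.degrees(np.arctan2(w[1],w[0])),"grip perp off",w[0]*(c0-[*c,0])[1]-w[1]*(c0-[*c,0])[0])
                                                        ~~~~^^^^^^^^^
  File "h.py", line 14, in axis
    c=Q.mean(0);w=np.linalg.svd(Q-c,full_matrices=False)[2][0];return c,w
                  ~~~~~~~~~~~~~~~~~~~~~~~~~~~~~~~~~~~~~~~~~^^^
IndexError: index 0 is out of bounds for axis 0 with size 0
```

```bash
sed -i 's/(H<13)&(S>225)&(V>150)/(H<16)\&(S>235)\&(V>120)/' meas.py; python3 meas.py
```

```text
px grip [177  78   0] [ 13 255 177] [ 0.4773 -0.3195  0.0506]
orange 166 [ 0.4732 -0.3193  0.0516]
shaft dir [0.7301 0.6834] 43.10820937013058 grip perp off -3.885957861242406e-05
extent rel grip -0.06492123057864639 0.1659976781421486
mat ((509.67877197265625, -295.2978820800781), (295.20623779296875, 156.2718505859375), 38.995880126953125)
 wall 239 [0.6168 0.0772] [-0.0382  0.9993] 92.18681431690783 -0.04072148135440298 0.307264593423714
 wall 248 [0.5215 0.1711] [-0.035   0.9994] 92.00407157478239 -0.02551048615673306 0.31777364696736493
blue [0.5704 0.0499 0.0488] [0.5377 0.0316 0.0401] [0.6037 0.0661 0.056 ]
yel [0.6077 0.2367 0.0285] [0.5252 0.1531 0.033 ]
shelf ((566.9586791992188, 165.61888122558594), (169.72804260253906, 81.2597885131836), 2.6853764057159424) 0.08590613982042307
```

```bash
python3 -m handwheel '[[[0,0,0,1],[0,0,0,1],[0,0,0,1],[0,0,0,1],[0,0,0,1],[0,0,0,1],[0,0,0,1],[0,0,0,1],[0,0,0,1],[0,0,0,1],[0,0,0,1],[0,0,0,1],[0,0,0,1],[0,0,0,1],[0,0,0,1],[0,0,0,1],[0,0,0,1],[0,0,0,1],[0,0,0,0.63]]]' 85
python3 -m handwheel '[[[-0.3,0.5,0,0],[-0.57,1,0,0],[-0.57,1,0,0],[-0.57,1,0,0],[-0.57,1,0,0],[-0.57,1,0,0],[-0.57,1,0,0],[-0.57,1,0,0],[-0.57,1,0,0],[-0.57,1,0,0],[-0.57,1,0,0],[-0.57,1,0,0],[-0.57,1,0,0],[-0.57,1,0,0],[-0.57,1,0,0],[-0.57,1,0,0],[-0.57,1,0,0],[-0.57,1,0,0],[-0.57,1,0,0],[-0.57,1,0,0]]]'
cat > where.py <<'E'
import sys,numpy as np
from station import sense
# usage: where.py gx gy gz gphi -> remaining shift (tool units) and turn units
s=sense();p=s["tcp_pos"];q=s["tool_rot"]
from scipy.spatial.transform import Rotation as R
M=R.from_quat(q).as_matrix();phi=np.degrees(np.arctan2(M[1,0],M[0,0]))
print("t",round(s["t"],2),"pos",p.round(4),"phi",phi.round(2),"tilt",M[:,2].round(4),"F",s["force"].round(1),"gap",round(s["finger_gap"]*85.4,1),"gf",round(s["gripper_force"],1))
if len(sys.argv)>4:
    g=np.array(list(map(float,sys.argv[1:5])));print("shift",(M.T@(g[:3]-p)/.025).round(2),"turn",round((phi-g[3])/6,2))
E
python3 where.py .4732 -.3193 .025 43.1
```

```text
t: 2.68
tcp_pos: [0.2649, 0.566, 0.2312]
tool_rot: [0.93, 0.366, -0.0, 0.0]
force: [0.0, -0.1, 0.1]
finger_gap: 0.993
gripper_force: 0.0
t: 5.18
tcp_pos: [0.3945, 0.0188, 0.2314]
tool_rot: [0.93, 0.368, -0.0, 0.0]
force: [-0.1, 0.1, 0.6]
finger_gap: 0.997
gripper_force: 0.0
t 5.17 pos [0.3945 0.0188 0.2314] phi 43.19 tilt [-0.e+00 -2.e-04 -1.e+00] F [-0.1  0.1  0.6] gap 85.1 gf 0.0
shift [-6.96 12.01  8.26] turn 0.01
```

```bash
python3 -m handwheel '[[[-0.58,1,0,0],[-0.58,1,0,0],[-0.58,1,0,0],[-0.58,1,0,0],[-0.58,1,0,0],[-0.58,1,0,0],[-0.58,1,0.5,0],[-0.58,1,1,0],[-0.58,1,1,0],[-0.58,1,1,0],[-0.58,1,0.5,0],[-0.58,1,0,0],[0,0,0,0],[0,0,0,0]]]' >/dev/null
python3 where.py .4732 -.3193 .025 43.1; python3 - <<'E'
from h import *
p,_=snapshot("top");cv2.imwrite("pics/g1.png",cv2.resize(p[140:300,280:450,::-1],None,fx=3.4,fy=3.4,interpolation=cv2.INTER_CUBIC))
E
```

```text
t 6.92 pos [ 0.4723 -0.3168  0.1313] phi 43.15 tilt [-0.0012  0.0014 -1.    ] F [0.  0.2 0.7] gap 85.3 gf 0.0
shift [-0.04  0.11  4.25] turn 0.01
```

View pics/g1.png

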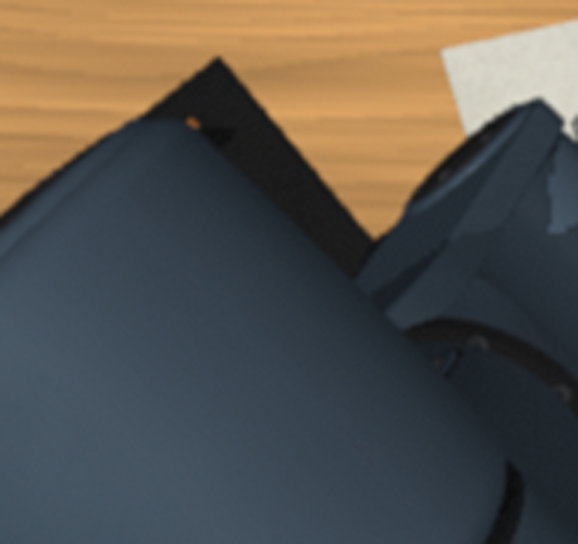

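The arm hides the paddle in the top view, so I'll use the side camera from here. I descend and grip on the measured position.

```bash
python3 -m handwheel '[[[-0.04,0.11,1,0],[0,0,1,0],[0,0,1,0],[0,0,0.7,0],[0,0,0.4,0],[0,0,0.15,0],[0,0,0,0],[0,0,0,0]]]' >/dev/null
python3 where.py .4732 -.3193 .025 43.1; python3 - <<'E'
from h import *
p,_=snapshot("side");cv2.imwrite("pics/g2.png",cv2.resize(p[90:210,230:400,::-1],None,fx=4,fy=4,interpolation=cv2.INTER_CUBIC))
E
```

```text
t 7.97 pos [ 0.4749 -0.3209  0.0257] phi 43.14 tilt [ 0.001 -0.001 -1.   ] F [-0.3  0.1  0.4] gap 84.8 gf 0.0
shift [-0.   -0.09  0.03] turn 0.01
```

View pics/g2.png

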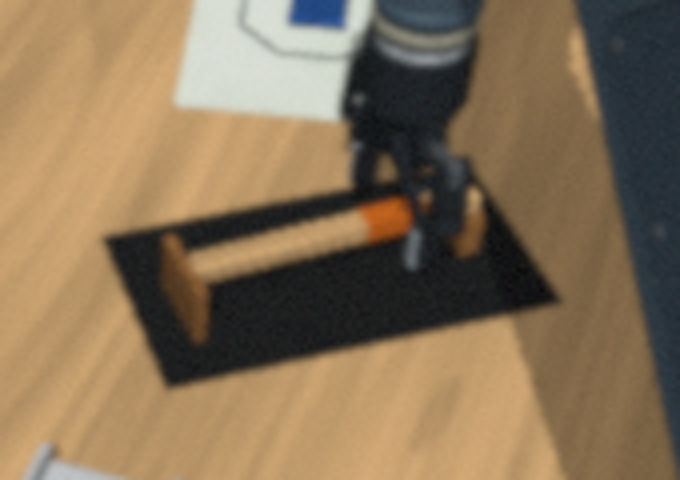

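```bash
python3 - <<'E'
from h import *
c=camera_params("side");K=c["mtx"];E=np.linalg.inv(c["extrinsics"])
def pr(x):
    q=E@np.append(x,1);u=K[0,0]*q[0]/-q[2]+K[0,2];v=K[1,1]*-q[1]/-q[2]+K[1,2];return ((np.array([u,v])-[230,90])*4+1.5).round()
g=np.array([.4732,-.3193,0]);d=np.array([.7301,.6834,0]);n=np.array([-.6834,.7301,0])
for nm,o in (("front edge top",g+.025*d+[0,0,.052]),("center top",g+[0,0,.052]),("blade top",g+.165*d+[0,0,.052]),("near fingertip inner",np.array([.4749,-.3209,.0257+.013])+.0427*n),("outer",np.array([.4749,-.3209,.0257+.013])+.057*n)):print(nm,pr(o))
E
```

```text
front edge top [361. 218.]
center top [393. 210.]
blade top [179. 265.]
near fingertip inner [416. 260.]
outer [426. 273.]
```

The side view agrees with the measurement: the orange front edge is at x≈361 and the near fingertip at about (412,265), both as predicted. I close the gripper and lift.

```bash
python3 -m handwheel '[[[0,-0.09,0.03,0],[0,0,0,0],[0,0,0,0],[0,0,0,0],[0,0,0,0],[0,0,0,0],[0,0,0,0],[0,0,0,0]]]' 0 70 >/dev/null
python3 where.py .4732 -.3193 .025 43.1
python3 -m handwheel '[[[0,0,-0.3,0],[0,0,-0.7,0],[0,0,-1,0],[0,0,0,0],[0,0,0,0]]]' >/dev/null
python3 where.py .5816 -.20 .075 92.2
python3 - <<'E'
from h import *
p,_=snapshot("side");cv2.imwrite("pics/g3.png",cv2.resize(p[60:210,230:430,::-1],None,fx=4,fy=4,interpolation=cv2.INTER_CUBIC))
E
```

```text
t 9.03 pos [ 0.4731 -0.3191  0.0245] phi 43.13 tilt [ 4.e-04 -4.e-04 -1.e+00] F [-0.1  0.6  3.8] gap 16.7 gf 68.8
shift [-0.    0.01 -0.02] turn 0.01
t 9.65 pos [ 0.4727 -0.3187  0.0743] phi 43.14 tilt [-2.e-04  2.e-04 -1.e+00] F [-0.4 -0.2 -2.1] gap 16.9 gf 68.4
shift [ 6.42 -0.49 -0.03] turn -8.18
```

View pics/g3.png

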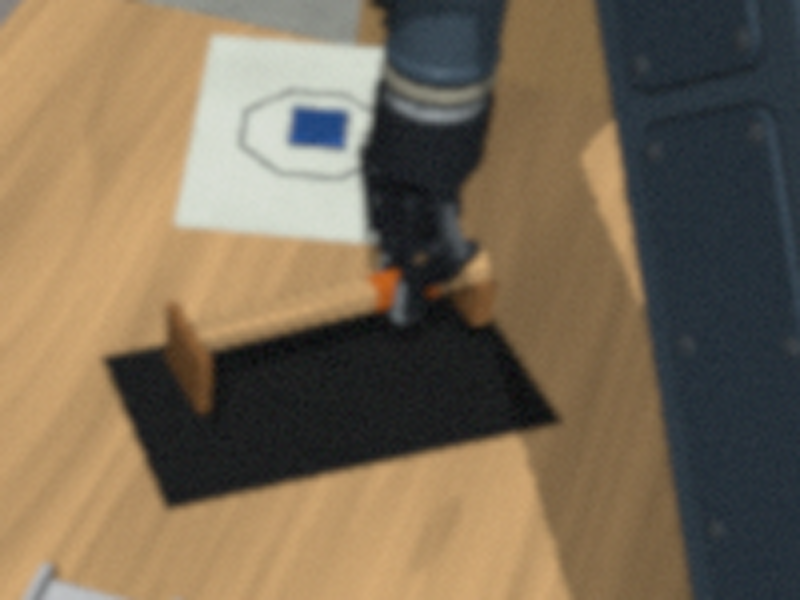

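The paddle is held about level: blade at (190,360), heel at (480,290), both clear of the mat. I turn it to the track direction and measure its tilt.

```bash
python3 -m handwheel '[[[0,0,0,-0.6],[0,0,0,-1],[0,0,0,-1],[0,0,0,-1],[0,0,0,-1],[0,0,0,-1],[0,0,0,-1],[0,0,0,-1],[0,0,0,-0.58],[0,0,0,0],[0,0,0,0]]]' >/dev/null
python3 where.py .5801 -.169 .075 92.2
cat > tilt.py <<'E'
from h import *
import sys
np.set_printoptions(precision=4,suppress=True)
s=sense();t=s["tcp_pos"];q=s["tool_rot"];f=2*np.arctan2(q[1],q[0]);d=np.array([np.cos(f),np.sin(f)]);n=np.array([-d[1],d[0]])
p,P=cloud("side");a=(P[...,:2]-t[:2])@d;b=(P[...,:2]-t[:2])@n;h=P[...,2]-t[2]
k=(a>.03)&(a<.155)&(abs(b)<.02)&(h>.0)&(h<.06)&(p[...,0]>130)
top=k&(h>.02)
c=np.polyfit(a[top],h[top],1);print("n",top.sum(),"slope deg",np.degrees(np.arctan(c[0])),"top h at 0",c[1],"lateral fit",np.polyfit(a[top],b[top],1))
bl=(a>.13)&(a<.19)&(abs(b)<.045)&(h>-.03)&(h<.05)
print("blade front",np.percentile(a[bl],[50,90,98]),"b",np.percentile(b[bl],[2,98]),"h",np.percentile(h[bl],[2,98]),bl.sum())
E
python3 tilt.py
```

```text
t 11.07 pos [ 0.4727 -0.3187  0.0737] phi 92.16 tilt [-8.e-04  8.e-04 -1.e+00] F [ 0.7 -0.1 -1.7] gap 16.8 gf 68.3
shift [ 5.82  4.52 -0.05] turn -0.01
n 219 slope deg -0.016820741974446714 top h at 0 0.027765794942848095 lateral fit [0.0015 0.0012]
blade front [0.1636 0.1655 0.1664] b [-0.0292  0.0322] h [-0.0176  0.0297] 432
```

```bash
python3 -m handwheel '[[[0.4,0.3,0,0],[0.75,0.6,0,0],[0.75,0.6,0,0],[0.75,0.6,0,0],[0.75,0.6,0,0],[0.75,0.6,0,0],[0.75,0.6,0,0],[0.6,0.4,0.4,0],[0.3,0.2,0.4,0],[0,0,0,0],[0,0,0,0]]]' >/dev/null
python3 where.py .5801 -.169 .037 92.2; python3 tilt.py
python3 - <<'E'
from h import *
p,P=cloud("side");cv2.imwrite("pics/g4.png",cv2.resize(p[130:300,170:370,::-1],None,fx=3.5,fy=3.5,interpolation=cv2.INTER_CUBIC))
hsv=cv2.cvtColor(p,cv2.COLOR_RGB2HSV);b=(hsv[...,0]>100)&(hsv[...,0]<130)&(hsv[...,1]>120)&(P[...,2]>.02)&(P[...,2]<.06)&(abs(P[...,0]-.57)<.06)&(abs(P[...,1]-.05)<.06)
print("roller",P[b].mean(0),P[b].min(0),P[b].max(0))
E
```

```text
t 12.5 pos [ 0.5793 -0.1701  0.054 ] phi 92.19 tilt [-7.e-04  1.e-04 -1.e+00] F [ 0.9  0.2 -1.3] gap 16.9 gf 68.3
shift [0.04 0.03 0.68] turn -0.0
n 278 slope deg -0.207041464902202 top h at 0 0.0275947902603298 lateral fit [0.0059 0.0017]
blade front [0.1635 0.1654 0.1786] b [-0.0432  0.044 ] h [-0.0273  0.0293] 491
roller [0.56710305 0.06163239 0.04544065] [0.53636637 0.04119    0.02637635] [0.60077791 0.07326513 0.05429889]
```

View pics/g4.png

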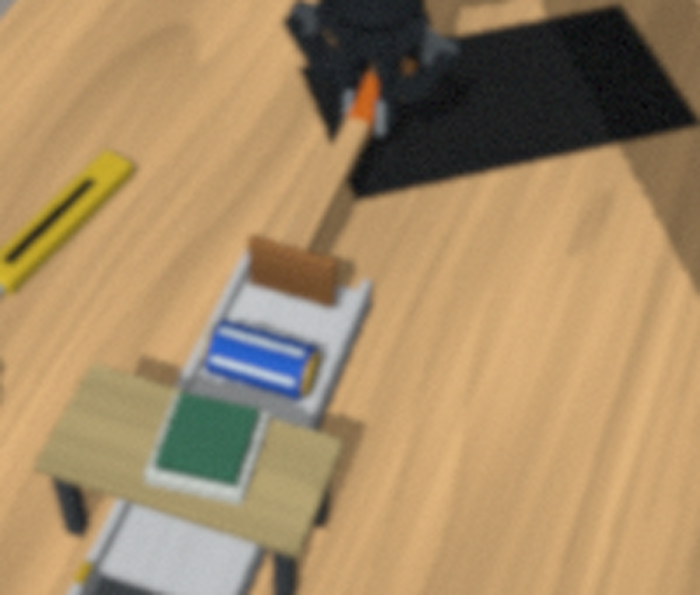

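The blade at (295,270) stands over the open end, between the walls at (243,255) and (370,285). The roller is ahead of it at (262,358). I lower the paddle and start the gentle push.

```bash
python3 -m handwheel '[[[0.04,0.03,0.4,0],[0,0,0.28,0],[0,0,0,0],[0.2,0,0,0],[0.25,0,0,0],[0.25,0,0,0],[0.25,0,0,0],[0.2,0,0,0],[0.1,0,0,0],[0.1,0,0,0],[0.1,0,0,0],[0.1,0,0,0],[0.15,0,0,0],[0.2,0,0,0],[0.25,0,0,0],[0.3,0,0,0],[0.3,0,0,0],[0.3,0,0,0],[0.3,0,0,0],[0.3,0,0,0]]]' >/dev/null
python3 where.py .5718 .0449 .037 92.2
```

```text
t 15.1 pos [ 0.577  -0.0769  0.0373] phi 92.22 tilt [ 1.e-04 -0.e+00 -1.e+00] F [ 0.4 -1.1 -1.6] gap 16.8 gf 68.4
shift [ 4.88 -0.02  0.01] turn 0.0
```

```bash
python3 -m handwheel '[[[0.3,0,0,0],[0.3,0,0,0],[0.3,0,0,0],[0.3,0,0,0],[0.3,0,0,0],[0.3,0,0,0],[0.3,0,0,0],[0.3,0,0,0],[0.3,0,0,0],[0.3,0,0,0],[0.3,0,0,0],[0.3,0,0,0],[0.3,0,0,0],[0.3,0,0,0],[0.3,0,0,0],[0.2,0,0,0],[0.15,0,0,0],[0,0,0,0]]]' >/dev/null
python3 where.py .5718 .0449 .037 92.2
python3 - <<'E'
from h import *
p,P=cloud("side");cv2.imwrite("pics/g5.png",cv2.resize(p[200:360,160:330,::-1],None,fx=3.5,fy=3.5,interpolation=cv2.INTER_CUBIC))
hsv=cv2.cvtColor(p,cv2.COLOR_RGB2HSV);b=(hsv[...,0]>100)&(hsv[...,0]<130)&(hsv[...,1]>120)&(P[...,2]>.02)&(P[...,2]<.06)&(abs(P[...,0]-.565)<.06)&(P[...,1]>.1)&(P[...,1]<.33)
print("roller",b.sum(),P[b].mean(0),P[b].min(0),P[b].max(0))
E
```

```text
t 17.35 pos [0.5722 0.0439 0.0373] phi 92.24 tilt [-0. -0. -1.] F [ 0.5  0.2 -2.3] gap 17.0 gf 68.4
shift [ 0.04 -0.02  0.01] turn 0.01
roller 313 [0.55949846 0.24195024 0.04210972] [0.52698839 0.22176038 0.02476658] [0.59304819 0.25632549 0.04879211]
```

View pics/g5.png

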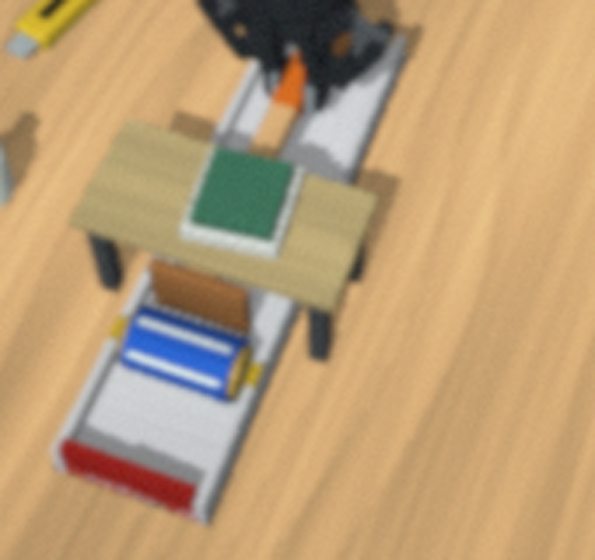

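The roller lies in the groove between the yellow dabs at (120,325) and (253,375), and its top is 5.5 mm lower than on the floor. The blade stands just behind it at (200,295). I back out and return to the mat.

```bash
python3 -m handwheel '[[[-0.3,0,0,0],[-0.7,0,0,0],[-1,0,0,0],[-1,0,0,0],[-1,0,0,0],[-1,0,0,0],[-1,0,0,0],[-1,0,0,0],[-1,0,0,0],[-0.6,0,0,0],[0,0,0,0],[0,0,-0.5,0],[0,0,-1,0],[0,0,-0.3,0],[-0.3,-0.2,0,0],[-0.8,-0.6,0,0],[-0.8,-0.6,0,0],[-0.8,-0.6,0,0],[-0.8,-0.6,0,0],[-0.8,-0.6,0,0]]]' >/dev/null
python3 where.py .4732 -.3193 .08 92.2
```

```text
t 19.9 pos [ 0.5034 -0.282   0.0814] phi 92.23 tilt [-0.0016  0.0012 -1.    ] F [-0.1  0.1 -1.6] gap 16.6 gf 68.4
shift [-1.45 -1.27  0.06] turn 0.0
```

```bash
python3 -m handwheel '[[[-0.8,-0.7,0,0],[-0.5,-0.4,0,0],[-0.1,-0.1,0,0.5],[0,0,0,1],[0,0,0,1],[0,0,0,1],[0,0,0,1],[0,0,0,1],[0,0,0,1],[0,0,0,1],[0,0,0,0.7],[0,0,0,0],[0,0,0,0]]]' >/dev/null
python3 where.py .4732 -.3193 .025 43.1; python3 tilt.py
```

```text
t 21.52 pos [ 0.476  -0.3175  0.0821] phi 43.08 tilt [-4.e-04  5.e-04 -1.e+00] F [ 0.4 -0.1 -1.2] gap 16.8 gf 68.4
shift [-0.13 -0.02  2.28] turn -0.0
n 284 slope deg -0.38958987825687424 top h at 0 0.02697685212147997 lateral fit [0.001  0.0036]
blade front [0.162  0.164  0.1644] b [-0.03    0.0339] h [-0.0181  0.0302] 271
```

```bash
python3 -m handwheel '[[[-0.13,-0.02,0.5,0],[0,0,0.7,0],[0,0,0.5,0],[0,0,0.25,0],[0,0,0.1,0],[0,0,0.1,0],[0,0,0.05,0],[0,0,0,0],[0,0,0,0]]]' >/dev/null
python3 where.py .4732 -.3193 .0245 43.1; python3 tilt.py
```

```text
t 22.7 pos [ 0.4736 -0.3197  0.0276] phi 43.01 tilt [ 3.e-04 -3.e-04 -1.e+00] F [ 0.8  1.  -2.1] gap 16.8 gf 68.4
shift [ 0.   -0.02  0.12] turn -0.01
n 259 slope deg -0.12334530598775596 top h at 0 0.026803898837792023 lateral fit [-0.0026  0.0038]
blade front [0.163  0.1823 0.1883] b [-0.0404  0.0428] h [-0.0259  0.0294] 568
```

```bash
python3 -m handwheel '[[[0,0,0.05,0],[0,0,0.05,0],[0,0,0.02,0],[0,0,0,0],[0,0,0,0]]]' >/dev/null
python3 where.py .4732 -.3193 .0245 43.1
```

```text
t 23.38 pos [ 0.4734 -0.3196  0.0246] phi 43.01 tilt [ 1.e-04 -1.e-04 -1.e+00] F [-0.8 -0.3  3. ] gap 16.9 gf 68.9
shift [ 0.   -0.02  0.  ] turn -0.01
```

Contact: the vertical force went from -2 to +3 N. I release, lift clear and look.

```bash
python3 -m handwheel '[[[0,0,0,0],[0,0,0,0],[0,0,0,0],[0,0,0,0],[0,0,0,0],[0,0,0,0],[0,0,0,0],[0,0,-0.3,0],[0,0,-1,0],[0,0,-1,0],[0,0,-1,0],[0,0,-1,0],[0,0,-1,0],[-1,0,-1,0],[-1,0,0,0],[-1,-1,0,0],[-1,-1,0,0],[0,-1,0,0],[0,0,0,0],[0,0,0,0]]]' 85 >/dev/null
python3 where.py; python3 - <<'E'
from h import *
p,P=cloud("side");cv2.imwrite("pics/g6.png",cv2.resize(p[90:370,150:410,::-1],None,fx=2.1,fy=2.1,interpolation=cv2.INTER_CUBIC))
E
```

```text
t 25.88 pos [ 0.3501 -0.3341  0.1824] phi 43.02 tilt [ 0.0015 -0.0022 -1.    ] F [ 0.5 -0.3 -0.6] gap 85.1 gf 0.0
```

View pics/g6.png

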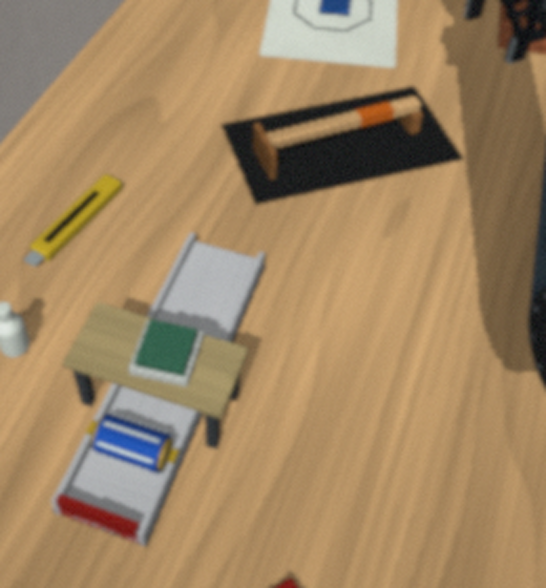

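The paddle stands on the mat (blade at (265,148), heel at (412,115)). The roller rests in the groove at (133,443) between the dabs. The tiles, bottle and knife look as they did at the start, so I hand in.

```bash
python3 -c "
from station import *
print(sign_off())"
```

```text
the job is handed in; nothing more can be done
None
```

The roller lies in the parking groove, the paddle is back standing on the mat, the tiles, bottle and knife look unmoved, and the job was handed in at about 26 s of robot time.

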